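Press home the proud bottle stopper

ROBOT

A 7-joint arm with a two-finger parallel gripper is mounted at the origin on the work surface. World frame = base frame: x ahead of the robot, y to its left, z up, the work surface at z = 0. Lengths are in m, angles in rad, forces in N, time in s.
With the tool pointing down it reaches from about 0.4 to 0.9 m from the base axis. Payload 5.6 kg.
Tool frame: the origin (TCP) lies midway between the tips of the shut fingers; the grasp point (between the pads) lies 19 mm behind it; z points along the fingers, y is the line along which they close (so a half turn about z gives the same grasp; the last joint's range is limited). The gripper opens to 92 mm and grips with 3 to 60 N. Pads are 20 mm wide; open, the fingers measure 128 mm over their backs; the gripper's body (75 mm by 189 mm) begins 69 mm behind the grasp point.
Start: joints at [-1.199, 0.468, -0.012, 1.603, 0.006, 1.071, -0.056], TCP at [0.262, 0.595, 0.215] pointing down, gripper open.
Joint ranges: [-2.53, 2.53], [-0.31, 2.02], [-1.57, 1.55], [0.28, 2.44], [-1.29, 4.43], [0.15, 1.84], [-2.92, 2.92]. Speed limits (rad/s): [2.57, 2.57, 3.14, 3.14, 3.14, 3.14, 3.14].

INTERFACE

Orientations are given as a 3x3 rotation matrix whose columns are the frame's x, y, z axes.
In Python, from station import env, effector, solver, viewer, workorder, search_frame, tip_of gives the robot as it stands. Calls block until the motion is done:
- env.reach(position, orientation): joint-space move of the TCP to a pose.
- env.movel(position, frame=None, rate=0.15): straight line of the TCP; frame=None keeps the orientation; rate is the mean speed in m/s.
- env.goto_joints(angles): joint-space move.
- effector.release() and effector.grasp(squeeze=None): open the fingers fully, or close them until they stop; squeeze is the grip in N (None keeps the last).
- env.pause(seconds).
- solver.inverse_kinematics(position, orientation): joint angles nearest the present ones, or None.
- env.sense(): the state.
- viewer.read_camera(name): name is "scene" or "top" or "wrist"; returns (picture, depth): 400x640x3 uint8, red, green, blue; 400x640 float32, m along the optical axis (not along the pixel's ray), 0 where there is no reading.
- viewer.camera_info(name): a dict with "intrinsics" (3x3 intrinsics, pixels), "dist_coeffs" ([k1, k2, p1, p2, k3] as OpenCV has them; the pictures are not rectified), "eye" and "rotation" of the camera in the world; the wrist camera has in their place "T_tool_cam" (4x4, takes a point from camera to tool coordinates, whose origin is the TCP and whose axes are the flange's). Camera axes: x right, y up, looking along -z (the intrinsics and any distortion apply to the point x, -y, -z); pixel columns grow to the right and rows downward; lengths in m; the calibration is good to about 2 mm. A picture is of the moment at which its call begins: read the wrist's pose just before it. camera_info takes no time and is no camera call.
A pose or a line that the arm cannot do raises env.PlanningError and nothing moves.
- workorder.finish_job(): hands the job in; it is judged then, once.
Trained networks look in the newest picture that a camera, given by its name, has taken for a name from the list of things; names that differ only in an ending like _2 or _b are one class to them, and where a whole thing is asked for, a point or a joint stands for the part that bears it (a point fixed in the world has none). Each returns a list of dicts, best first, with "score" (0 to 1); they miss things now and then, are a little off and sometimes report something else, mostly with a low value. They report only what shows in the picture. A call takes as long as a camera call. They do not tell look-alikes from the thing itself.
- search_frame(camera, name): "at" ([x, y, z] in m, in world coordinates, good to about 4 mm: the middle of the surface that is visible of it).
- tip_of(camera, name): "at" ([x, y, z] in m, in world coordinates, good to about 4 mm: a listed point, or the origin of a listed thing).
The state is a dict: "t": time; "joint_positions": joint angles; "joint_velocities": joint speeds; "tau": joint torques, N m; "ee_pos": TCP position; "tcp_rot": TCP orientation; "wrist_force": force on the tool from outside, world axes, zero at the start; "moment": the same for the moment, N m; "gripper_width": finger opening in m; "grasp_force": force on a finger pad.
Only numpy, scipy, OpenCV 4.12 (cv2) and the standard library are available. Lean on these libraries where they do the work, as an engineer would, in place of code of your own. Each camera call takes 0.05 s, during which the arm holds its last target. There are 200 camera calls.

TASK

Three small bottles stand on the cellar counter, and one of them has been left with its stopper standing proud of the neck. With the fingertips press that stopper gently straight down until it is fully home, then withdraw. Do not lift, tip or shove the bottle, and leave the other two bottles, the glass and the spare stopper untouched.

Things in the scene. Friction and masses are not known exactly. Their poses are not given: they have to be found in the camera images.
- bottle_a: the bottle with the proud stopper: dark green glass, paper label, 72 mm across, shoulder narrowing from 85 mm height to a 29 mm wide neck, lip at 148 mm height; stands loose on the counter (about 0.4 to 0.8 kg). Origin: centre of its underside, z up along its axis. With the stopper fully home the cap's top is 162 mm above this origin.
- stopper_top (a point): centre of the flat top of bottle_a's stopper, a dark wooden cap disc 32 mm across and 14 mm high on a pale cork shank 19 mm across, seen between cap and lip while proud. Slides along the bottle's axis only, against about 3.5 N of friction (plus 15 N per m/s), stays where left, stops hard when the cap meets the lip. Pushing above 40 N would chip the glass.
- stopper (a joint): how far the stopper has been pressed in, m: 0 is 20 mm proud, 0.020 fully home (cap against the lip); starts between 0 and 0.006.
- bottle_b: a bystander bottle of the same size and look as bottle_a with its stopper fully home, cap top 162 mm high; loose. Origin: centre of its underside.
- bottle_c: a bystander bottle like the others but 15 mm taller (lip at 163 mm), stopper fully home, cap top 177 mm high; loose. Origin: centre of its underside.
- tumbler: a bystander empty drinking glass, 76 mm across, 85 mm high, loose. Origin: centre of its underside.
- spare: a bystander spare stopper standing loose on the counter on its dark wooden cap disc 32 mm across and 14 mm high, cork shank upward, 44 mm high in all. Origin: centre of its underside.
Not all that is in view belongs to the job. Leave any yellow look-alike of the bottle_a alone.

How it is judged:
By the outcome, as a careful person would: the job done as asked, in the order asked, and still so for the second after the job is handed in, with the robot touching nothing.
It also fails if it takes over 32 s, if anything falls off the work surface, if the arm or the gripper's body presses on something with over 40 N, if the wrist force passes 120 N, or if a joint passes its speed limit or range.

## Working session

There is one attempt and no reset: what is moved stays moved. The work goes in short steps, each a Python script; the robot and the scene stay as the last script left them, time stands still between calls to the robot, and variables do not carry over. Pictures are saved under pics/ and viewed, at most 10 in all, crops included, and the job is handed in when it is done.

```bash
mkdir -p pics; python3 - <<'E'
from station import *
import cv2,numpy as np
for c in("scene","top"):
    p,d=viewer.read_camera(c); cv2.imwrite(f"pics/{c}0.png",p[:,:,::-1]); np.save(f"pics/{c}0.npy",d)
    i=viewer.camera_info(c); print(c,i)
    for n in("stopper_top","bottle_a"):
        for r in tip_of(c,n): print(c,n,np.round(r["at"],3),round(r["score"],2))
print(env.sense()["t"],env.sense()["tcp_rot"])
E
```

```text
scene {'intrinsics': array([[363.47921102,   0.        , 316.41304966],
       [  0.        , 363.47921102, 203.03619638],
       [  0.        ,   0.        ,   1.        ]]), 'dist_coeffs': array([-0.08034542,  0.        ,  0.        ,  0.        ,  0.        ]), 'eye': array([1.02458848, 0.00313176, 0.60349937]), 'rotation': array([[ 0.0194192 , -0.69733701,  0.71648028],
       [ 0.99977996,  0.00785861, -0.01944901],
       [ 0.00793197,  0.71670031,  0.69733618]])}
scene stopper_top [0.598 0.098 0.185] 0.83
scene stopper_top [ 0.614 -0.023  0.175] 0.82
scene stopper_top [ 0.443 -0.148 -0.005] 0.23
scene bottle_a [0.646 0.254 0.002] 0.91
scene bottle_a [0.599 0.096 0.005] 0.64
scene bottle_a [ 0.551 -0.261 -0.002] 0.62
scene bottle_a [ 0.616 -0.023  0.003] 0.57
top {'intrinsics': array([[473.78712708,   0.        , 323.7832643 ],
       [  0.        , 473.78712708, 195.14238353],
       [  0.        ,   0.        ,   1.        ]]), 'dist_coeffs': array([-0.1230587,  0.       ,  0.       ,  0.       ,  0.       ]), 'eye': array([ 0.47707014, -0.01030651,  1.06156496]), 'rotation': array([[ 1.24633800e-03,  9.98778373e-01, -4.93984669e-02],
       [-9.99874063e-01,  4.63124199e-04, -1.58632981e-02],
       [-1.58210414e-02,  4.94120168e-02,  9.98653167e-01]])}
top stopper_top [ 0.618 -0.024  0.18 ] 0.8
top stopper_top [0.598 0.099 0.18 ] 0.66
top bottle_a [ 0.616 -0.024 -0.003] 0.96
top bottle_a [ 0.552 -0.262  0.002] 0.85
top bottle_a [0.592 0.098 0.   ] 0.71
top bottle_a [ 0.646  0.256 -0.002] 0.58
0.3 [[-9.15175694e-01  4.03055112e-01 -1.63889615e-04]
 [ 4.03055140e-01  9.15175538e-01 -5.36873556e-04]
 [-6.64018648e-05 -5.57390181e-04 -9.99999842e-01]]
```

View pics/scene0.png

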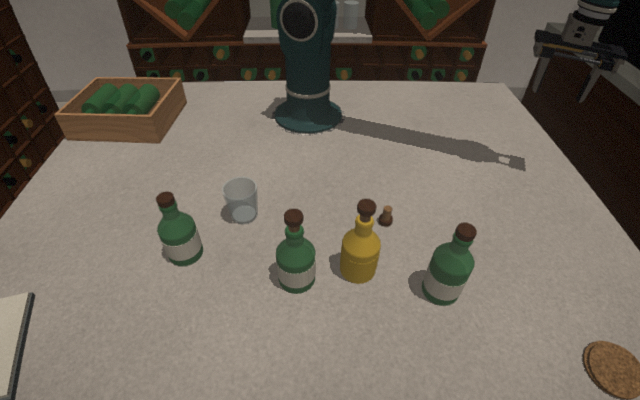

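View pics/top0.png

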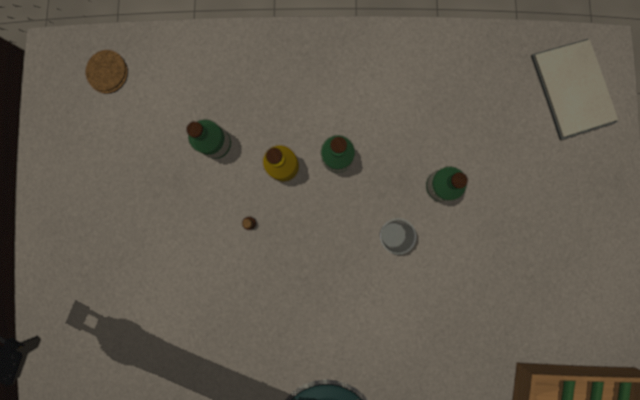

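The candidates in the scene picture are the green bottles at (180,235), (295,260) and (447,270) and the yellow one at (360,250). The yellow one is the look-alike. Of the green ones, the middle one at (295,260) seems to show cork below its cap, so I'll check with an enlarged crop and measure the cap.

```bash
python3 - <<'E'
from station import viewer
import cv2,numpy as np
p=cv2.imread("pics/scene0.png")
cv2.imwrite("pics/crop.png",np.hstack([cv2.resize(p[y-30:y+50,x-32:x+32],None,fx=4,fy=4,interpolation=cv2.INTER_CUBIC) for x,y in((170,210),(294,225),(464,240))]))
for c,(x,y) in(("scene",(294,217)),("top",(338,145))):
    i=viewer.camera_info(c);im=cv2.imread(f"pics/{c}0.png").astype(int);d=np.load(f"pics/{c}0.npy")
    v,u=np.mgrid[y-22:y+22,x-16:x+16].reshape(2,-1)
    n=cv2.undistortPoints(np.c_[u,v].astype(float)[:,None],i["intrinsics"],i["dist_coeffs"])[:,0]
    z=d[v,u]; P=np.c_[n[:,0],-n[:,1],-np.ones(len(n))]*z[:,None]@i["rotation"].T+i["eye"]
    col=im[v,u]; brown=(col[:,2]>col[:,1]*1.25)&(z>0)&(P[:,2]>.12)
    Q=P[brown]; zt=np.percentile(Q[:,2],90); T=Q[Q[:,2]>zt-.004]
    print(c,len(Q),len(T),zt,T.mean(0),T.min(0),T.max(0),(T.min(0)+T.max(0))/2)
E
```

```text
scene 261 215 0.1814896760773151 [ 0.61964961 -0.02304951  0.1805349 ] [ 0.60282317 -0.03776684  0.17760879] [ 0.63411056 -0.00886099  0.18311824] [ 0.61846687 -0.02331391  0.18036351]
top 178 167 0.18199247763618104 [ 0.6155557  -0.02322156  0.18044922] [ 0.60145589 -0.03601372  0.17804311] [ 0.63016412 -0.00971997  0.1844538 ] [ 0.61581    -0.02286684  0.18124846]
```

View pics/crop.png

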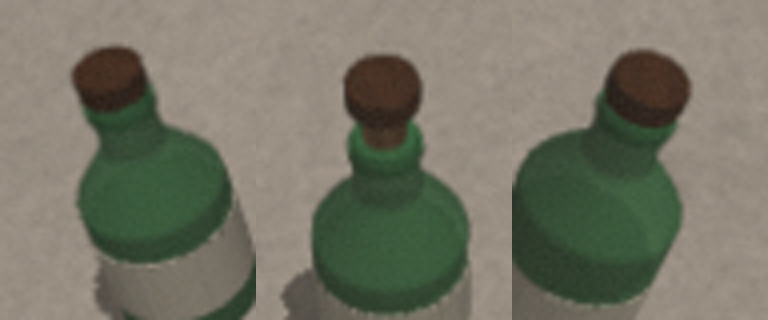

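The crop settles it: the middle bottle (cap at scene pixel (294,217)) shows a cork shank between cap and lip. The other two green bottles' caps sit on their lips. The cap top is at about (0.617, -0.023, 0.181), so I'll shut the fingers and move above it.

```bash
python3 - <<'E'
from station import *
import numpy as np
effector.grasp(20)
s=env.sense(); p=np.array(s["ee_pos"])
env.movel([p[0],p[1],.30],rate=.25)
q0=np.array(env.sense()["joint_positions"]); best=None
for a in np.arange(0,2*np.pi,np.pi/12):
    c,n=np.cos(a),np.sin(a); R=np.array([[c,n,0],[n,-c,0],[0,0,-1]])
    q=solver.inverse_kinematics([.617,-.023,.27],R)
    if q is not None:
        m=np.abs(np.array(q)-q0).max()
        if best is None or m<best[0]: best=(m,a,R)
print(best)
env.reach([.617,-.023,.27],best[2])
env.movel([.617,-.023,.20],rate=.1)
env.pause(.2)
s=env.sense(); print(s["t"],s["ee_pos"],s["tcp_rot"][:,2],s["wrist_force"],s["gripper_width"])
E
```

```text
(np.float64(0.6895201636793808), np.float64(1.0471975511965976), array([[ 0.5      ,  0.8660254,  0.       ],
       [ 0.8660254, -0.5      ,  0.       ],
       [ 0.       ,  0.       , -1.       ]]))
5.7167 [ 0.61740604 -0.02304917  0.20071339] [ 1.27757575e-03  1.92338387e-04 -9.99999165e-01] [-0.12663964  0.04847859 -0.38438487] 0.0006458149863929703
```

```bash
python3 - <<'E'
from station import *
import numpy as np
x,y=.617,-.023
f0=np.array(env.sense()["wrist_force"])
env.movel([x,y,.185],rate=.05)
z=.185; k=0
while z>.152 and env.sense()["t"]<24:
    z-=.001 if z>.1665 else .0005
    env.movel([x,y,z],rate=.015)
    s=env.sense(); f=np.array(s["wrist_force"])-f0
    print(round(s["t"],2),round(z,4),np.round(s["ee_pos"],4),np.round(f,1))
    if f[2]>14 or np.hypot(*f[:2])>3: break
E
```

```text
6.42 0.184 [ 0.6171 -0.023   0.1841] [-0.4  0.6 -0.6]
6.67 0.183 [ 0.617 -0.023  0.183] [-0.2 -0.1  0.6]
6.92 0.182 [ 0.617  -0.023   0.1819] [1.  0.6 0.7]
7.17 0.181 [ 0.617  -0.023   0.1809] [-0.3 -1.1  0.2]
7.42 0.18 [ 0.617  -0.023   0.1801] [-0.5  0.6  2.3]
7.67 0.179 [ 0.617  -0.0231  0.1791] [-0.9  0.4  3.6]
7.92 0.178 [ 0.617  -0.023   0.1779] [-0.8 -0.4  3.8]
8.17 0.177 [ 0.617  -0.023   0.1769] [-0.3  0.2  2.8]
8.42 0.176 [ 0.617  -0.023   0.1759] [-0.5  0.5  2.5]
8.67 0.175 [ 0.617  -0.023   0.1749] [-0.3  0.8  1.7]
8.92 0.174 [ 0.617  -0.023   0.1739] [ 0.5 -0.1  2.8]
9.17 0.173 [ 0.617  -0.023   0.1729] [0.  0.5 2.2]
9.42 0.172 [ 0.617  -0.023   0.1719] [ 0.9 -0.2  2.5]
9.67 0.171 [ 0.617  -0.023   0.1709] [-0.3  0.2  2.8]
9.92 0.17 [ 0.617  -0.023   0.1699] [ 0.  -0.4  2.8]
10.17 0.169 [ 0.617  -0.023   0.1689] [ 0.3 -0.4  2.6]
10.42 0.168 [ 0.617  -0.023   0.1679] [ 0.6 -0.3  2.6]
10.67 0.167 [ 0.617  -0.023   0.1669] [ 0.2 -0.2  3. ]
10.92 0.166 [ 0.617  -0.023   0.1659] [1.3 0.4 2.6]
11.17 0.1655 [ 0.617  -0.023   0.1655] [-0.1 -0.4  3.7]
11.42 0.165 [ 0.617 -0.023  0.165] [-0.4  0.8  3.1]
11.67 0.1645 [ 0.617  -0.023   0.1645] [-0.5 -0.1  3.1]
11.92 0.164 [ 0.617 -0.023  0.164] [ 0.6 -0.6  3.4]
12.17 0.1635 [ 0.617  -0.023   0.1634] [-0.4 -0.   3.1]
12.42 0.163 [ 0.617  -0.023   0.1629] [ 0.1 -0.2  3.6]
12.67 0.1625 [ 0.617  -0.023   0.1625] [-1.1 -0.4  2.9]
12.92 0.162 [ 0.6171 -0.023   0.1624] [-1.1 -0.6  6.9]
13.17 0.1615 [ 0.6172 -0.023   0.1624] [-2.   0.4  9. ]
13.42 0.161 [ 0.6174 -0.0231  0.1624] [-2.3  0.4 11.1]
13.67 0.1605 [ 0.6177 -0.0231  0.1624] [-4.2  0.1 14.1]
```

The hard stop came at z = 0.1624 with the force rising to 14 N, so the stopper is home. Next I'll withdraw straight up, move clear and check.

```bash
python3 - <<'E'
from station import *
import numpy as np,cv2
env.movel([.6174,-.023,.168],rate=.03)
env.movel([.617,-.023,.30],rate=.15)
env.movel([.40,-.023,.36],rate=.2)
ims=[]
for c in("scene","top"):
    p,d=viewer.read_camera(c); ims.append(p[100:400,100:500,::-1] if c=="scene" else p[50:350,100:500,::-1])
    for n in("stopper_top","bottle_a"):
        for r in tip_of(c,n): print(c,n,np.round(r["at"],3),round(r["score"],2))
cv2.imwrite("pics/after.png",np.hstack(ims))
s=env.sense();print(s["t"],s["ee_pos"],s["wrist_force"])
E
```

```text
scene stopper_top [ 0.614 -0.023  0.162] 0.78
scene stopper_top [0.6   0.098 0.182] 0.53
scene bottle_a [ 0.616 -0.019 -0.002] 0.72
scene bottle_a [ 0.552 -0.259 -0.004] 0.67
scene bottle_a [0.599 0.098 0.006] 0.64
scene bottle_a [0.645 0.254 0.001] 0.63
top stopper_top [0.598 0.097 0.18 ] 0.64
top stopper_top [ 0.618 -0.026  0.161] 0.52
top bottle_a [ 0.616 -0.024 -0.004] 0.82
top bottle_a [0.592 0.097 0.001] 0.79
top bottle_a [0.651 0.258 0.001] 0.62
top bottle_a [ 0.553 -0.261  0.002] 0.6
16.675 [ 0.40019866 -0.02307555  0.35970301] [ 0.11496149 -0.7176901   0.65492925]
```

View pics/after.png

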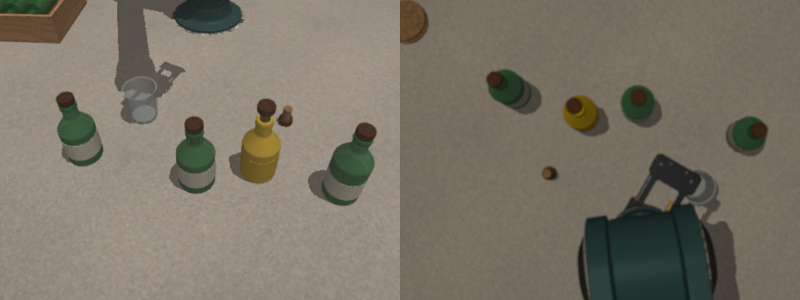

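The picture shows the target's cap seated on its lip at (195,125). The bottle is upright where it stood, nothing else has moved, and the gripper is clear.

```bash
python3 -c "
from station import *
print(workorder.finish_job())"
```

```text
the job is handed in; nothing more can be done
None
```

I pressed bottle_a's stopper fully home (about 14 N at the hard stop, cap top now at about 162 mm), withdrew, and handed the job in at about 17 s; the check pictures showed bottle_a upright in place and nothing else moved.

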